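# Prime the drip-watering hand pump

### The job

Prime the drip-watering pump on the mosaic bench: with the closed fingers, push its plunger head all the way down until it is firmly against the stop inside, keep it there about half a second and let it spring fully up again, then do that a second time. The stop is set to a different depth each time and cannot be seen, so feel for it, and do not ram the plunger against it. When the head is up again after the second stroke, swing the valve lever fully over, away from the robot, and leave the pot, scoop, mallet and root hook where they are.

Things in the scene. Friction and masses are not known exactly. Their poses are not given: they have to be found in the camera images.
- pump: hand primer pump, fixed to the bench. Origin: centre of the underside of its aluminium base plate (150 x 260 x 10 mm in x, y, z); z up, x roughly away from the robot, y left. At y = +60 mm a grey barrel (44 mm across, neck 50 mm) whose axis leans 25 degrees from vertical towards -x (towards the robot); at y = -80 mm the valve block with its lever
- pump_head: plunger head: flat black disc 54 mm across, 12 mm thick, on a 12 mm rod. Origin on its underside; z axis = plunger axis, out of the barrel. Sprung: 3 N starts it, +1.2 N per 10 mm, at most 9 N; let go, it rises fully
- head_top (a point): centre of the disc's flat top, where to push along the axis into the barrel; at rest 67 mm from neck, 199 mm above the bench. A hidden rubber-faced stop (gives 1 mm per 6 N) ends the stroke somewhere from 14 to 46 mm, reset every run and shown nowhere. Held firmly = the stop takes over 3 N beyond the spring: push 12 to 20 N in all; over 35 N is ramming
- neck (a point): fixed point on the axis at the top of the barrel's neck, where the rod enters; the line from here to head_top is the plunger's axis
- valve (a joint): valve lever angle, rad: 0 shut (lever leans 0.5 rad to the pump's -x, towards the robot), 1.0 fully over at its end stop (leans 0.5 rad to +x). It starts at 0 to 0.15, moves with about 1 N at the tip and stays where it is left.
- valve_tip (a point): centre of the 26 mm steel ball at the tip of the valve lever (10 mm rod). The lever turns about a level axis along the pump's y, at pump x = 0, y = -80 mm, 32 mm above the bench; the ball's centre is 80 mm from that axis, so 102 mm up when shut or fully over. Below is a steel block 70 x 50 x 25 mm on the base plate
- pot: bystander, leave it alone: white ceramic pot, 90 mm across, 80 mm high, loose; origin at the centre of its underside
- scoop: bystander, leave it alone: aluminium soil scoop, about 195 mm long along its x, 58 mm wide, 36 mm high, loose; origin underneath, between handle (-x) and blade
- mallet: bystander, leave it alone: small wooden mallet lying down, 190 mm long along its x, head 85 mm wide and 44 mm thick at +x, loose; origin underneath on the handle's line
- root_hook: bystander, leave it alone: root hook, 105 mm dark wooden handle at -x, stainless hook at +x, about 205 mm long and 22 mm high, loose; origin underneath on the handle's line

How it is judged:
On the way, in this order (a step that is already met when the one before it is completed fails the run):
1. the plunger is held against its stop (over 3 N on the stop) with the valve still shut (contact force between pump_head and pump above 3 N and value of joint valve below 0.35 rad), for 0.3 s.
2. the plunger is fully up again, valve still shut (distance between head_top and neck above 0.062 m and value of joint valve below 0.35 rad), for 0.1 s.
3. the plunger is held against its stop a second time, valve still shut (all of step 1), for 0.3 s.
4. the plunger is fully up again, valve still shut (all of step 2), for 0.1 s.
At the end, for the whole second after the job is handed in: the valve lever stands at over 0.88 of its 1.0 rad, the plunger head is within 5 mm of fully up, and pot, scoop, mallet and root hook are within 15 mm of where they began (value of joint valve above 0.88 rad and distance between head_top and neck above 0.062 m and distance of each of pot, scoop, mallet, root_hook from where it was at the start of the episode below 0.015 m); the robot touches nothing.
It fails at once if the plunger is rammed: over 35 N on its head (contact force between any of the fingers, the arm and pump_head above 35 N).
It fails at once if a bystander is pushed more than 15 mm (distance of any of pot, scoop, mallet, root_hook from where it was at the start of the episode above 0.015 m).
It also fails if it takes over 61 s, if anything falls off the work surface, if the arm or the gripper's body presses on something with over 40 N, if the wrist force passes 120 N, or if a joint passes its speed limit or range.

### The arm

A 6-joint arm with a two-finger parallel gripper is mounted at the origin on the work surface. World frame = base frame: x ahead of the robot, y to its left, z up, the work surface at z = 0. Lengths are in m, angles in rad, forces in N, time in s.
With the tool pointing down it reaches from about 0.35 to 0.975 m from the base axis. Payload 7.1 kg.
Tool frame: the origin (TCP) lies midway between the tips of the shut fingers; the grasp point (between the pads) lies 19 mm behind it; z points along the fingers, y is the line along which they close (so a half turn about z gives the same grasp; the last joint's range is limited). The gripper opens to 88 mm and grips with 3 to 60 N. Pads are 20 mm wide; open, the fingers measure 115 mm over their backs; the gripper's body (75 mm by 178 mm) begins 61 mm behind the grasp point.
Start: joints at [1.17, 0.423, 1.63, -0, 1.089, -0.019], TCP at [0.233, 0.58, 0.223] pointing down, gripper open.
Joint ranges: [-3, 3], [-0.9, 2.11], [0.09, 2.58], [-1.31, 4.45], [0.11, 2.69], [-2.54, 2.54]. Speed limits (rad/s): [2.39, 2.39, 3.01, 3.14, 3.14, 3.14].

### API

Orientations are given as a rotation vector (axis times angle).
In Python, from cell import * gives the robot as it stands. The module is installed in compiled form; this text tells all that it offers. Calls block until the motion is done:
- move_to(position, orientation): joint-space move of the TCP to a pose.
- servo_line(position, vel=0.15, orientation=None, max_force=None): straight line of the TCP; orientation=None keeps the orientation; vel is the mean speed in m/s. With max_force (N) it stops when the force on the tool has changed by that much, and returns True; else False.
- goto_joints(angles): joint-space move.
- set_gripper(opening): opening from 0.0 (shut) to 1.0 (fully open); the grip force is fixed at half the most; returns when the fingers have stopped.
- sleep(seconds).
- solve_ik(position, orientation): joint angles nearest the present ones, or None.
- read_camera(name): name is "scene" or "top" or "wrist"; returns a dict with "pixels" (400x640x3 uint8, red, green, blue), "z_map" (400x640 float32, m along the optical axis (not along the pixel's ray), 0 where there is no reading), "intrinsics" (3x3 intrinsics, pixels), "pose" (4x4, takes a point from camera to world coordinates). Camera axes: x right, y up, looking along -z (the intrinsics and any distortion apply to the point x, -y, -z); pixel columns grow to the right and rows downward; lengths in m; the calibration is good to about 2 mm. A picture is of the moment at which its call begins.
A pose or a line that the arm cannot do raises PlanningError and nothing moves.
- finish_job(): hands the job in; it is judged then, once.
Readings, each from a call of its own:
- get_clock(): time.
- get_joint_positions(): joint angles.
- get_dq(): joint speeds.
- get_tau(): joint torques, N m.
- get_ee_pos(): TCP position.
- get_ee_rot(): TCP orientation.
- get_wrist_force(): force on the tool from outside, world axes, zero at the start.
- get_moment(): the same for the moment, N m.
- get_gripper_width(): opening from 0.0 (shut) to 1.0 (fully open).
- get_finger_force(): force on a finger pad.
Only numpy, scipy, OpenCV 4.12 (cv2) and the standard library are available. Lean on these libraries where they do the work, as an engineer would, in place of code of your own. Each camera call takes 0.05 s, during which the arm holds its last target. There are 200 camera calls.

## Working session

There is one attempt and no reset: what is moved stays moved. The work goes in short steps, each a Python script; the robot and the scene stay as the last script left them, time stands still between calls to the robot, and variables do not carry over. Pictures are saved under pics/ and viewed, at most 10 in all, crops included, and the job is handed in when it is done.

```bash
mkdir -p pics
cat > h.py <<'E'
import numpy as np, cv2
from cell import *
def snap(n,f):
    d=read_camera(n); cv2.imwrite(f'pics/{f}.png',d['pixels'][:,:,::-1]); np.savez(f'pics/{f}.npz',**d); return d
def cloud(d):
    K=np.array(d['intrinsics']);z=d['z_map'];v,u=np.mgrid[0:400,0:640]
    P=np.stack([(u-K[0,2])*z/K[0,0],-(v-K[1,2])*z/K[1,1],-z],-1)
    T=np.array(d['pose']);W=P@T[:3,:3].T+T[:3,3];W[z==0]=np.nan
    return W
E
python3 - <<'E'
from h import *
for n in('scene','top'):
    d=snap(n,n);print(n,d.keys(),d['intrinsics'],d['pose'])
print(get_clock(),get_ee_rot(),get_wrist_force())
E
```

```text
scene dict_keys(['pixels', 'z_map', 'intrinsics', 'pose']) [[428.39855274   0.         323.03317504]
 [  0.         428.39855274 201.18842519]
 [  0.           0.           1.        ]] [[-6.18509272e-01 -4.28055575e-01  6.58949698e-01  1.40484698e+00]
 [ 7.85777395e-01 -3.37370663e-01  5.18396491e-01  6.71195453e-01]
 [ 4.07788704e-04  8.38420813e-01  5.45023278e-01  8.36934728e-01]
 [ 0.00000000e+00  0.00000000e+00  0.00000000e+00  1.00000000e+00]]
top dict_keys(['pixels', 'z_map', 'intrinsics', 'pose']) [[484.83890921   0.         328.37296232]
 [  0.         484.83890921 211.31316176]
 [  0.           0.           1.        ]] [[ 3.45429983e-03  9.95221135e-01 -9.75856595e-02  4.39079791e-01]
 [-9.99994017e-01  3.41961672e-03 -5.22662163e-04 -2.16095834e-04]
 [-1.86458879e-04  9.75868810e-02  9.95226992e-01  1.55639305e+00]
 [ 0.00000000e+00  0.00000000e+00  0.00000000e+00  1.00000000e+00]]
0.1 [-5.95971146e-01 -3.08426706e+00  2.13375797e-03] [ 0.2714123  -0.29030336 -0.6967753 ]
```

View pics/top.png

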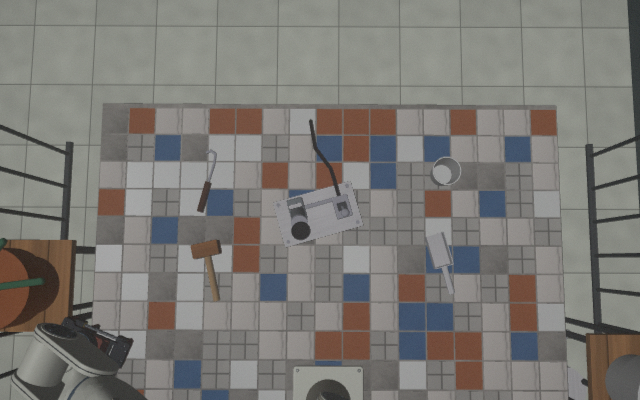

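View pics/scene.png

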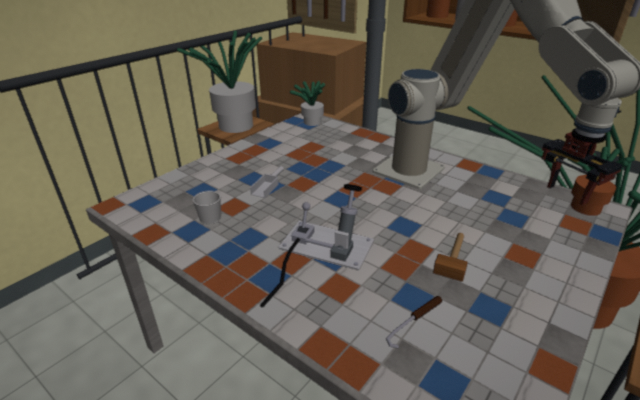

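The top view shows the head at about (300,230), the plate centre at about (318,213) and the lever near (341,208). The scene view shows the head at (353,187) and the lever ball at (306,206). Next I'll measure these.

Run:
```python
from h import *
t=dict(np.load('pics/top.npz'));s=dict(np.load('pics/scene.npz'))
W=cloud(t);S=cloud(s)
def reg(W,u0,u1,v0,v1):return W[v0:v1,u0:u1].reshape(-1,3)
for nm,R,C in(('top',reg(W,260,380,165,260),reg(t['pixels'],260,380,165,260)),('scene',reg(S,270,390,170,275),reg(s['pixels'],270,390,170,275))):
    z=R[:,2]
    h=R[(z>.175)&(z<.215)]; print(nm,'head n',len(h),np.nanmean(h,0),np.nanmin(h,0),np.nanmax(h,0))
    if len(h)>20:
        c=h.mean(0);print(' normal',np.linalg.svd(h-c)[2][2])
    print(' hist',np.histogram(z[~np.isnan(z)],bins=np.arange(-.01,.23,.01))[0])
# plate: neutral coloured, z .005-.016
R=reg(W,260,380,165,260);p=R[(R[:,2]>.006)&(R[:,2]<.10)]
r=cv2.minAreaRect(p[:,:2].astype(np.float32)*1000);print('rect',r)
# balls
R=reg(W,325,365,180,225);b=R[(R[:,2]>.06)&(R[:,2]<.13)];print('lever top',len(b));b=b[b[:,2]>.095];print(len(b),b.mean(0),b.max(0),b.min(0))
R=reg(S,296,318,198,215);b=R[(R[:,2]>.085)&(R[:,2]<.13)];print('ball scene',len(b),b.mean(0),b.max(0),b.min(0))
im=cv2.imread('pics/top.png')[165:260,260:380];a=cv2.resize(im,None,fx=5,fy=5,interpolation=cv2.INTER_CUBIC)
im=cv2.imread('pics/scene.png')[170:270,270:390];b=cv2.resize(im,None,fx=5,fy=5,interpolation=cv2.INTER_CUBIC)
cv2.imwrite('pics/ca.png',a);cv2.imwrite('pics/cb.png',b)
```

```text
top head n 279 [0.51785444 0.07856539 0.19781137] [0.4944803  0.05199368 0.1828571 ] [0.54215495 0.10560886 0.21149483]
 normal [-0.36548195 -0.11291761  0.92394402]
 hist [4504 4637  936  177  337   91    6   14   26   51   28   31   57   12
   51   65    1    0    0   27  153   97    2]
scene head n 127 [0.52649903 0.08792005 0.19767906] [0.49416794 0.05938061 0.17510886] [0.54519197 0.1089942  0.21030243]
 normal [ 0.45652096  0.13900509 -0.87878677]
 hist [3694 6159  995  295  376  150   49   60   63  101   88   73   87   55
   65   71   15   16   14   13   39   65    1]
rect ((590.19189453125, 28.031173706054688), (303.3658142089844, 381.6475524902344), 0.1906377077102661)
lever top 63
58 [ 0.57726259 -0.04915323  0.11410429] [ 0.5879464  -0.03735033  0.12378385] [ 0.56702329 -0.06121104  0.10212841]
ball scene 68 [ 0.58151554 -0.04226649  0.10736837] [ 0.59266632 -0.03286658  0.12037216] [ 0.56564874 -0.05500608  0.08848337]
```

View pics/ca.png

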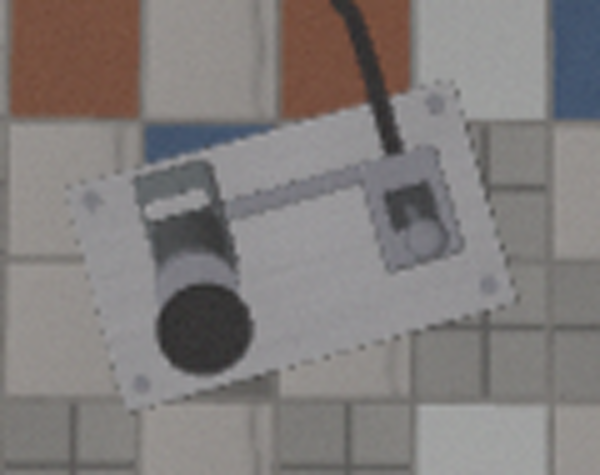

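View pics/cb.png

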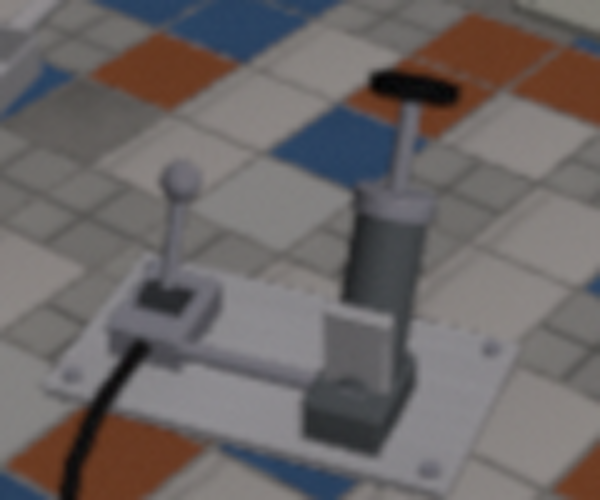

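Plate corners in the top crop are (68,185), (455,82), (518,298) and (132,410). The head is a disc at (204,328) and the ball is at (428,237), leaning towards the robot. I'll compute the frame, check it, and approach.

```bash
cat >> h.py <<'E'
from scipy.spatial.transform import Rotation as Ro
def onplane(d,u,v,z):
    K=np.array(d['intrinsics']);T=np.array(d['pose'])
    r=T[:3,:3]@np.array([(u-K[0,2])/K[0,0],-(v-K[1,2])/K[1,1],-1]);return T[:3,3]+r*(z-T[2,3])/r[2]
t=dict(np.load('pics/top.npz'))
C=np.array([onplane(t,260+(a-2)/5,165+(b-2)/5,.01) for a,b in((68,185),(455,82),(518,298),(132,410))])
yv=(C[0]-C[1])+(C[3]-C[2]); xv=(C[0]-C[3])+(C[1]-C[2])
psi=(np.arctan2(-yv[0],yv[1])*2+np.arctan2(xv[1],xv[0]))/3
O=C.mean(0);O[2]=0
Rp=Ro.from_euler('z',psi).as_matrix()
HT=onplane(t,260+(204-2)/5,165+(328-2)/5,.199)
s25,c25=np.sin(np.radians(25)),np.cos(np.radians(25))
A=Rp@np.array([-s25,0,c25])           # plunger axis, outwards
def rot(zt,yt):
    x=np.cross(yt,zt);return Ro.from_matrix(np.c_[x,yt,zt]).as_rotvec()
E
python3 - <<'E'
from h import *
print('edges',[np.linalg.norm(C[i]-C[i-1]).round(3) for i in range(4)],'yaw',np.degrees(psi),'O',O)
print('HT',HT,'in pump',Rp.T@(HT-O)); 
b=np.array([.577,-.048,.108]);print('ball in pump',Rp.T@(b-O))
for sg in(1,-1):
    q=rot(-A,sg*Rp[:,1]);q2=rot(np.array([0,0,-1.]),sg*Rp[:,0])
    q3=rot(-A,sg*np.cross(A,Rp[:,1]))
    for qq in(q,q3):print('push',sg,[solve_ik(HT+A*k,qq) for k in(.06,-.05)])
    print('valve',[solve_ik(O+Rp@np.array([k,-.08,.09]),q2) for k in(-.1,.03)])
E
```

```text
edges [np.float64(0.15), np.float64(0.258), np.float64(0.145), np.float64(0.256)] yaw 15.976195796036103 O [0.58443338 0.03282771 0.        ]
HT [0.51872522 0.0787049  0.199     ] in pump [-0.05054312  0.06219061  0.199     ]
ball in pump [-0.02939313 -0.07565988  0.108     ]
push 1 [array([ 0.06444337,  0.03011436,  2.15047607,  0.17570109,  0.54029379,
       -1.91671609]), array([ 0.08823485,  0.28580019,  2.14615965,  0.28261638,  0.29120493,
       -2.01521792])]
push 1 [None, None]
valve [array([-1.62502240e-01,  4.67051708e-01,  1.95413906e+00, -4.44089210e-16,
        7.20401890e-01, -4.41339458e-01]), array([-7.50348302e-02,  6.04959418e-01,  1.67922530e+00, -4.44089210e-16,
        8.57407934e-01, -3.53872049e-01])]
push -1 [array([0.06444337, 0.03011436, 2.15047607, 0.17570109, 0.54029379,
       1.22487656]), array([0.08823485, 0.28580019, 2.14615965, 0.28261638, 0.29120493,
       1.12637474])]
push -1 [array([ 0.06444337,  0.03011436,  2.15047607,  0.17570109,  0.54029379,
       -0.34591976]), array([ 0.08823485,  0.28580019,  2.14615965,  0.28261638,  0.29120493,
       -0.44442159])]
valve [None, None]
```

Edges and heights agree with the given sizes. Approaching now, then the first stroke under force control.

```bash
cat >> h.py <<'E'
QP=rot(-A,-np.cross(A,Rp[:,1]))
def st(m,f0=0):
    p=np.array(get_ee_pos())-HT;f=np.array(get_wrist_force())-f0
    print(m,'t%.2f'%get_clock(),'along %.1f'%(1e3*p@A),'lat %.1f'%(1e3*np.linalg.norm(p-(p@A)*A)),'F.A %.1f'%(f@A),'F',f.round(1));return p@A,f@A
def stroke():
    servo_line(HT+A*.008,vel=.06); sleep(.3)
    f0=np.mean([get_wrist_force() for _ in range(5)],0); st('above',f0)
    hit=servo_line(HT-A*.050,vel=.016,max_force=14)
    d,f=st('hit %s'%hit,f0)
    for _ in range(8):            # trim the total push to 13..18 N
        if 13<=f<=18: break
        tgt=d-np.clip((15.5-f)/6e3,-.001,.0008)
        servo_line(HT+A*tgt,vel=.01); d,f=st('trim',f0)
    sleep(.55); st('held',f0)
    servo_line(HT+A*.012,vel=.05); sleep(.3); st('up',f0)
E
python3 - <<'E'
from h import *
set_gripper(0.0)
move_to(HT+A*.06,QP)
st('appr'); stroke()
E
```

```text
appr t3.49 along 59.9 lat 0.6 F.A 0.5 F [-0.6 -0.6  0.2]
above t4.81 along 8.3 lat 0.2 F.A 0.0 F [0. 0. 0.]
hit True t7.32 along -37.4 lat 0.1 F.A 16.2 F [-7.  -2.6 14.4]
held t7.87 along -37.1 lat 0.1 F.A 13.6 F [-5.7 -3.1 12. ]
up t9.31 along 11.8 lat 0.2 F.A 0.2 F [-0.4 -0.7 -0. ]
```

The stop was felt at about 37 mm: 13.6 N in all, with a spring force of about 7.5 N. Second stroke next, then retreat and look.

Run:
```python
from h import *
stroke()
servo_line(HT+A*.10,vel=.15)
d=snap('scene','s2');a=d['pixels'][150:270,250:410,::-1];cv2.imwrite('pics/s2c.png',cv2.resize(a,None,fx=4,fy=4))
W=cloud(d)[170:275,270:390].reshape(-1,3)
L=(W-O)@Rp;b=L[(abs(L[:,1]+.08)<.025)&(L[:,2]>.085)&(L[:,2]<.13)];print('ball',len(b),b.mean(0),b.min(0),b.max(0))
```

```text
above t9.86 along 8.1 lat 0.0 F.A 0.0 F [0. 0. 0.]
hit True t12.37 along -37.4 lat 0.1 F.A 14.9 F [-6.8 -2.  13.1]
held t12.92 along -37.1 lat 0.1 F.A 12.6 F [-5.  -0.7 11.6]
up t14.36 along 11.8 lat 0.1 F.A 0.3 F [-0.1  0.2  0.4]
ball 66 [-0.02307738 -0.07102304  0.10845297] [-0.03833127 -0.08184007  0.08579172] [-0.01482023 -0.06157946  0.12304249]
```

View pics/s2c.png

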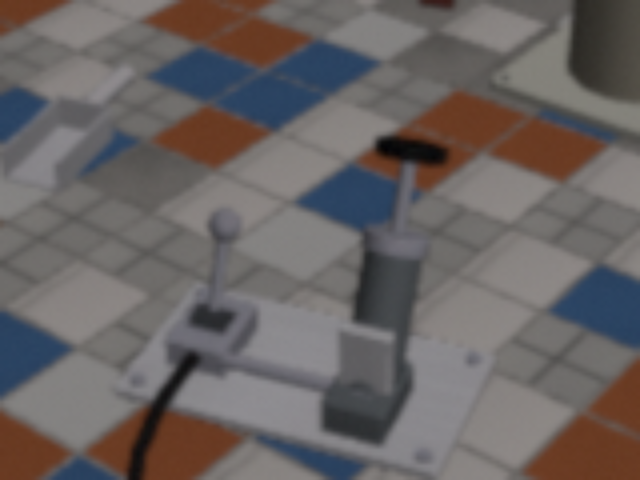

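The head is back up (crop at 412,150) and the lever is still leaning towards the robot (ball at 225,225). Now the valve.

Run:
```python
from h import *
Q=rot(np.array([0,0,-1.]),Rp[:,0]); P=lambda x,z:O+Rp@np.array([x,-.078,z])
move_to(P(-.095,.30),Q)
servo_line(P(-.095,.096),vel=.15); sleep(.2)
f0=np.array(get_wrist_force())
hit=servo_line(P(.032,.096),vel=.04,max_force=8); sleep(.2)
print(hit,Rp.T@(np.array(get_ee_pos())-O),Rp.T@(np.array(get_wrist_force())-f0))
servo_line(P(-.05,.096),vel=.1); servo_line(P(-.08,.30),vel=.2)
goto_joints([0.9,.2,1.63,0,1.3,0]); print(get_clock(),get_ee_pos())
d=snap('scene','s3');a=d['pixels'][130:290,190:430,::-1];cv2.imwrite('pics/s3c.png',cv2.resize(a,None,fx=3,fy=3))
d=snap('top','t3')
for D in(cloud(d),cloud(read_camera('scene'))):
    L=(D.reshape(-1,3)-O)@Rp;b=L[(abs(L[:,1]+.08)<.03)&(abs(L[:,0])<.07)&(L[:,2]>.09)&(L[:,2]<.13)];print('ball',len(b),b.mean(0),b.min(0),b.max(0))
```

```text
True [ 0.01677595 -0.07757016  0.09480064] [ 0.0153149   0.49064712 -0.75106203]
24.1167 [0.34207404 0.44882027 0.35532323]
ball 58 [ 0.03695442 -0.07680914  0.10872647] [ 0.02556912 -0.08984723  0.09781465] [ 0.04873112 -0.06475408  0.11739799]
ball 61 [ 0.04249589 -0.07125032  0.10677757] [ 0.03098227 -0.08447712  0.09316152] [ 0.05107449 -0.06076867  0.11632023]
```

View pics/s3c.png

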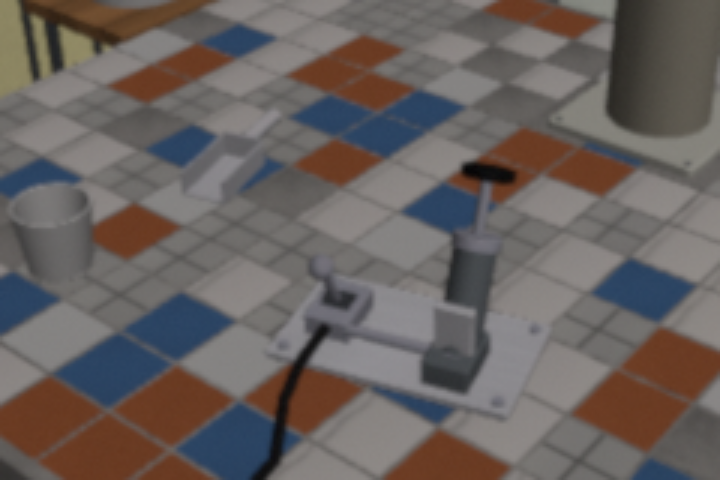

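The lever now leans away from the robot (ball at 320,268). The ball is at pump x = 37 mm, where the end stop is 38 mm. The head is up at (488,172).

```bash
python3 -c "
from cell import *
print(finish_job())"
```

```text
the job is handed in; nothing more can be done
None
```

I handed the job in at about 24 s of robot time, but no verdict came back: both strokes held the plunger on its stop (about 37 mm, 12.6–13.6 N in all), the head was up again after them, the lever measured about 0.95–0.98 rad, and nothing touched the bystanders as far as I could tell, though I did not re-measure them.

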